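Fetch the long printing block from behind the jar and the tin

TASK

The long printing block sits in its rack slot behind the glass jar and the paint tin. First clear the jar and the tin to the cork mat, both standing upright on it, then lay the long block, relief side up, in the middle of the printing pad with its long side along the pad's long side. Then put the jar and the tin back, upright, each exactly where it stood before, and leave the other block and the ink bottle where they are.

Things in the scene. Friction and masses are not known exactly. Their poses are not given: they have to be found in the camera images.
- long_block: Long printing block, light wood, 45 (x) x 90 (y) x 21 mm plus a brass relief on top up to 25 mm; 0.125 kg. Origin: centre of underside; z up. Starts on the base board of either rack slot, its length across the slot, 3 mm free at each end and 40 mm free behind it. The slot cheeks stand higher than its wood: grip it across its 45 mm width, one finger before it (once cleared), one behind.
- jar: Glass jar with green screw lid, 69 mm wide, 84 mm high, 0.25 kg. Origin: centre of underside, z up. Starts on the rack's ledge in front of the long block (its back some 4 mm before the block), left or right of the tin with 9 mm between them: grip it front to back (along the rack's x) at mid-height or above, so that the rear finger stays above block and cheeks.
- tin: Paint tin: closed straight cylinder with a green and cream label, 57 mm wide, 72 mm high, 0.18 kg. Origin: centre of underside, z up. Starts on the rack's ledge in front of the long block, beside the jar, centres 72 mm apart; grip it front to back like the jar, about 50 mm up.
- short_block: The other, shorter printing block, light wood, 55 x 75 x 27 mm, origin at the centre of its underside. Lies in the other slot of the rack; it must stay there.
- ink_bottle: Brown stoneware ink bottle with a cork, 49 mm wide, 80 mm high, origin at the centre of its underside. Stands on the ledge in front of the shorter block, its wall at least 10 mm from the nearer of jar and tin; it must stay there.
- block_rack: Wooden rack fixed to the table, 180 (x) x 228 (y) mm. Base board 6 mm thick; three cheeks 34 mm high above the table, from x = 5 to 83 mm, make two slots 96 mm wide centred at y = +54 and -54 mm; back rail 38 mm high, front face at x = 83 mm. In front of the cheeks (x < 5 mm) is a flat open ledge to x = -85 mm. Origin on the underside, midway across; +x points to the back rail, away from the robot.
- side_mat: Cork mat, 110 (x) x 190 (y) x 4 mm, fixed flat on the table; the empty side area for jar and tin. Origin at the centre of its underside, y along its length. It may be left or right of the printing pad.
- print_pad: Printing pad: plywood board with a grey felt top, 90 (x) x 130 (y) mm, fixed on the table; the felt's surface is 12 mm above the table. Origin at the centre of its underside, y along its length (yaw up to 0.3 rad).

How it is judged:
By the outcome, as a careful person would: the job done as asked, in the order asked, and still so for the second after the job is handed in, with the robot touching nothing.
It also fails if it takes over 125 s, if anything falls off the work surface, if the arm or the gripper's body presses on something with over 40 N, if the wrist force passes 120 N, or if a joint passes its speed limit or range.

ROBOT

A 6-joint arm with a two-finger parallel gripper is mounted at the origin on a cart in front of the work surface, level with it; the furniture and walls round the work are solid. World frame = base frame: x ahead of the robot, y to its left, z up, the work surface at z = 0. Lengths are in m, angles in rad, forces in N, time in s.
With the tool pointing down it reaches from about 0.3 to 0.85 m from the base axis. Payload 4.2 kg.
Tool frame: the origin (TCP) lies at the very end of the fingers, on their centre line; the grasp point (between the pads) lies 19 mm behind it; z points along the fingers, y is the line along which they close (so a half turn about z gives the same grasp; the last joint's range is limited). The gripper opens to 91 mm and grips with 3 to 60 N. Pads are 32 mm wide; open, the fingers measure 118 mm over their backs; the gripper's body (76 mm by 178 mm) begins 60 mm behind the grasp point.
Start: joints at [1.205, 0.32, 1.565, -0, 1.257, -0.02], TCP at [0.195, 0.541, 0.214] pointing down, gripper open.
Joint ranges: [-3.11, 3.11], [-0.84, 2.01], [0.21, 2.61], [-1.34, 4.49], [0.05, 2.63], [-2.56, 2.56]. Speed limits (rad/s): [2.57, 2.57, 3.14, 3.14, 3.14, 3.14].

INTERFACE

Orientations are given as a unit quaternion [w, x, y, z].
In Python, from station import bot, solver, capture gives the robot as it stands. Calls block until the motion is done:
- bot.goto(position, orientation): joint-space move of the TCP to a pose.
- bot.move_linear(position, v=0.15, rotation=None): straight line of the TCP; rotation=None keeps the orientation; v is the mean speed in m/s.
- bot.goto_joints(angles): joint-space move.
- bot.gripper_to(opening): finger opening in m; the grip force is fixed at half the most; returns when the fingers have stopped.
- bot.dwell(seconds).
- solver.solve_ik(position, orientation): joint angles nearest the present ones, or None.
- bot.read_state(): the state.
- capture(name): name is "side" or "top"; returns a dict with "img" (420x560x3 uint8, red, green, blue), "depth" (420x560 float32, m along the optical axis (not along the pixel's ray), 0 where there is no reading), "fx", "fy", "cx", "cy" (pixels), "k1" (the pictures are not rectified: a ray, as slopes to the right and down, at radius r is drawn at 1 + k1 r^2 times it, then the intrinsics apply), "origin" and "rotation" of the camera in the world. Camera axes: x right, y down, z forward; pixel columns grow to the right and rows downward; lengths in m; the calibration is good to about 2 mm. A picture is of the moment at which its call begins.
A pose or a line that the arm cannot do raises bot.PlanningError and nothing moves.
- bot.hand_in(): hands the job in; it is judged then, once.
The state is a dict: "time_s": time; "qpos": joint angles; "joint_velocities": joint speeds; "joint_torque": joint torques, N m; "eef_pos": TCP position; "tool_rot": TCP orientation; "ft_force": force on the tool from outside, world axes, zero at the start; "moment": the same for the moment, N m; "finger_gap": finger opening in m; "gripper_force": force on a finger pad.
Only numpy, scipy, OpenCV 4.12 (cv2) and the standard library are available. Lean on these libraries where they do the work, as an engineer would, in place of code of your own. Each camera call takes 0.05 s, during which the arm holds its last target. There are 200 camera calls.

## Working session

There is one attempt and no reset: what is moved stays moved. The work goes in short steps, each a Python script; the robot and the scene stay as the last script left them, time stands still between calls to the robot, and variables do not carry over. Pictures are saved under pics/ and viewed, at most 14 in all, crops included, and the job is handed in when it is done.

```bash
ls; mkdir -p pics
cat > h.py <<'E'
import numpy as np, cv2
from station import bot, solver, capture
def cloud(c):
    h,w=c["depth"].shape
    u,v=np.meshgrid(np.arange(w),np.arange(h))
    xd=(u-c["cx"])/c["fx"]; yd=(v-c["cy"])/c["fy"]
    x,y=xd.copy(),yd.copy()
    for _ in range(20):
        s=1+c["k1"]*(x*x+y*y); x=xd/s; y=yd/s
    P=np.stack([x,y,np.ones_like(x)],-1)*c["depth"][...,None]
    R=np.array(c["rotation"]); 
    P=P@R.T+np.array(c["origin"]); P[c["depth"]<=0]=np.nan
    return P
E
python3 - <<'E'
from h import *
import pickle
for n in("top","side"):
    c=capture(n); cv2.imwrite(f"pics/{n}0.png",c["img"][...,::-1]); pickle.dump(c,open(n+"0.pkl","wb"))
    print(n,c["origin"],c["rotation"],c["k1"],c["fx"])
s=bot.read_state();print(s)
E
```

```text
pics
top [ 0.41716022 -0.2085609   0.87166491] [ 0.03553981 -0.6959091   0.71491452 -0.05783321] -0.014768187723424784 403.96992863866245
side [0.26460009 0.51898054 0.35040929] [ 0.10182914 -0.1646023   0.80629514 -0.55894995] -0.0333972798450148 453.505040082432
{'time_s': 0.1, 'qpos': array([ 1.20501359e+00,  3.20228801e-01,  1.56550882e+00, -1.93775303e-05,
        1.25741056e+00, -2.00002974e-02]), 'joint_velocities': array([-0.00021697, -0.00268027, -0.00141184,  0.00049074,  0.00182755,
        0.00049788]), 'joint_torque': array([ 8.98639446e-04, -4.13323331e+01, -2.32507879e+01,  7.30613130e-02,
        4.20471956e-02, -4.15980594e-05]), 'eef_pos': array([0.19473627, 0.54055839, 0.2132226 ]), 'tool_rot': array([-1.40051647e-04,  1.72028180e-01,  9.85091722e-01, -7.65105128e-04]), 'ft_force': array([-0.26025807, -0.32918357,  0.24546074]), 'moment': array([0.0397555 , 0.00391818, 0.01544749]), 'gripper_force': 0.0, 'finger_gap': 0.09125796012554103}
```

View pics/top0.png

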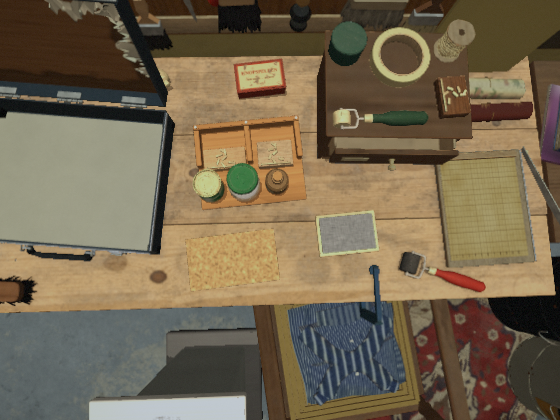

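View pics/side0.png

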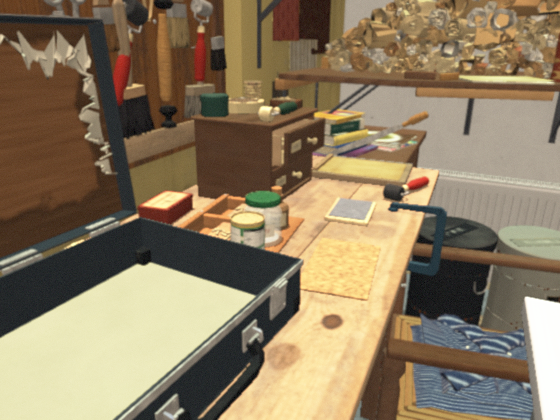

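The top view shows the tin (208,185), jar (243,180), ink bottle (277,182), rack with long block on the left (220,158), pad (348,233) and mat (233,259). The side view shows the same layout, with a tall open case to the left. Next I'll take a closer crop plus the cloud.

```bash
sed -i 's/R=np.array(c\["rotation"\]);.*/R=Rot.from_quat(np.roll(c["rotation"],-1)).as_matrix()/; 1a from scipy.spatial.transform import Rotation as Rot' h.py
python3 - <<'E'
from h import *
import pickle
c=pickle.load(open("top0.pkl","rb"));P=cloud(c)
cv2.imwrite("pics/crop.png",cv2.resize(c["img"][105:300,180:390,::-1],None,fx=3.5,fy=3.5,interpolation=cv2.INTER_CUBIC)[:600])
for n,(u,v) in dict(table=(300,240),mat=(233,259),pad=(348,233),tin=(208,180),jar=(243,175),ink=(277,173),blk=(220,158),ledge=(225,203),case=(168,180),cabinet=(323,160),clamp=(376,268),hold=(375,300),red=(260,75)).items(): print(n,P[v,u].round(4))
# side cam too
c2=pickle.load(open("side0.pkl","rb"));Q=cloud(c2)
for n,(u,v) in dict(mat=(340,265),pad=(352,210),jar=(263,198),tin=(247,219)).items(): print(n,Q[v,u].round(4))
E
```

```text
table [ 4.646e-01 -2.846e-01  3.000e-04]
mat [ 0.4279 -0.1404  0.0073]
pad [ 0.4761 -0.3872  0.012 ]
tin [ 0.5856 -0.0979  0.0735]
jar [ 0.5902 -0.169   0.0921]
ink [ 0.5942 -0.2362  0.0854]
blk [ 0.6435 -0.117   0.0243]
ledge [ 0.5482 -0.125   0.0079]
case [ 6.037e-01 -2.000e-04 -2.300e-03]
cabinet [ 0.6416 -0.3429 -0.0036]
clamp [ 0.4002 -0.4421  0.0164]
hold [ 0.3339 -0.4364  0.0148]
red [ 0.8255 -0.2071  0.0347]
mat [ 0.4305 -0.133   0.0019]
pad [ 0.4727 -0.3691  0.0109]
jar [ 0.5823 -0.1581  0.0881]
tin [ 0.5804 -0.0926  0.0728]
```

View pics/crop.png

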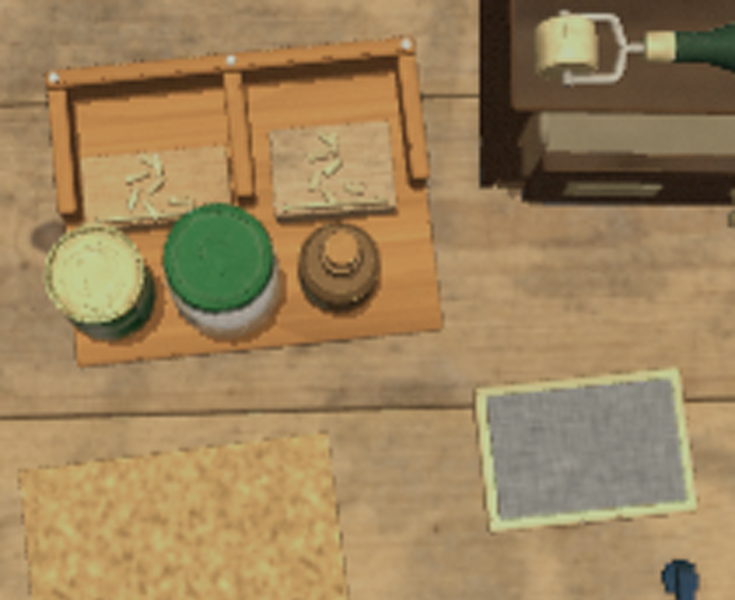

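The crop gives usable corners: ledge front edge (78,365)-(442,328), pad (476,392),(679,370),(694,509),(493,530), tin lid centre (96,273), jar lid centre (219,258), long block's top back edge (83,158)-(228,145). I'll cast these onto known-height planes.

```bash
cat >> h.py <<'E'
def ray(c,px,z):
    px=np.atleast_2d(np.array(px,float)); K=np.array([[c["fx"],0,c["cx"]],[0,c["fy"],c["cy"]],[0,0,1.]])
    n=cv2.undistortPoints(px[:,None],K,np.array([c["k1"],0,0,0.]))[:,0]
    d=np.c_[n,np.ones(len(n))]@Rot.from_quat(np.roll(c["rotation"],-1)).as_matrix().T; o=np.array(c["origin"])
    return (o+d*((z-o[2])/d[:,2])[:,None])[:,:2]
E
python3 - <<'E'
from h import *
import pickle
c=pickle.load(open("top0.pkl","rb"));P=cloud(c)
f=lambda l:np.array(l)/3.5+[180-.36,105-.36]
yaw=lambda a,b:round(float(np.arctan2(*(a-b)[::-1])),4)
def show(n,l,z):
    r=ray(c,f(l),z); print(n,r.round(4).tolist(),"mean",r.mean(0).round(4)); return r
L=show("ledge FL FR",[(78,365),(442,328)],.006); n=L[0]-L[1]; print("yaw",np.arctan2(-n[0],n[1]))
r=show("rail pegs",[(54,78),(407,44)],.041); n=r[0]-r[1]; print("yaw",np.arctan2(-n[0],n[1]))
r=show("block BL BR",[(83,158),(228,145)],.027)
p=show("pad",[(476,392),(679,370),(694,509),(493,530)],.012)
n=p[0]+p[3]-p[1]-p[2];print("yaw",np.arctan2(-n[0],n[1]),np.linalg.norm(p[0]-p[1]),np.linalg.norm(p[1]-p[2]))
m=ray(c,[(185.1,239.2),(273.3,228.3),(279.5,278.5),(190,290)],.004);print("mat",m.round(4).tolist(),m.mean(0))
n=m[0]+m[3]-m[1]-m[2];print("yaw",np.arctan2(-n[0],n[1]),np.linalg.norm(p[0]-p[1]))
show("jar",[(219,258)],.09);show("tin",[(96,273)],.078);show("ink",[(343,247)],.086)
# depth cloud lids
v=lambda x0,x1,y0,y1,z0,z1:P[(P[...,0]>x0)&(P[...,0]<x1)&(P[...,1]>y0)&(P[...,1]<y1)&(P[...,2]>z0)&(P[...,2]<z1)]
for nm,a in dict(tin=(.53,.64,-.132,-.06,.068,.085),jar=(.53,.64,-.215,-.125,.078,.1)).items():
    q=v(*a);(cx,cy),rad=cv2.minEnclosingCircle(q[:,:2].astype(np.float32));print(nm,q[:,:2].mean(0),cx,cy,rad)
for nm,a in dict(case=(.3,.8,-.03,.2,.03,.6),cab=(.5,.9,-.7,-.28,.05,.5),clamp=(.2,.5,-.55,-.4,.02,.4)).items():
    q=v(*a);print(nm,len(q),q.min(0).round(3) if len(q) else"",q.max(0).round(3) if len(q) else"")
E
```

```text
ledge FL FR [[0.5368, -0.0752], [0.5544, -0.3003]] mean [ 0.5456 -0.1878]
yaw 0.07798469545533147
rail pegs [[0.708, -0.0667], [0.7255, -0.2819]] mean [ 0.7167 -0.1743]
yaw 0.08127955218470868
block BL BR [[0.6617, -0.0819], [0.668, -0.1707]] mean [ 0.6648 -0.1263]
pad [[0.5131, -0.3191], [0.5236, -0.4456], [0.4379, -0.4497], [0.4287, -0.326]] mean [ 0.4758 -0.3851]
yaw 0.07822940321179538 0.12696053735756052 0.08582864380224253
mat [[0.4727, -0.0388], [0.4911, -0.2276], [0.3841, -0.2378], [0.3658, -0.0491]] [ 0.42842614 -0.13833118]
yaw 0.09683067174277789 0.12696053735756052
jar [[0.5839, -0.1673]] mean [ 0.5839 -0.1673]
tin [[0.5794, -0.0967]] mean [ 0.5794 -0.0967]
ink [[0.5895, -0.2374]] mean [ 0.5895 -0.2374]
tin [ 0.57884895 -0.09541601] 0.579157829284668 -0.09573350101709366 0.028760511428117752
jar [ 0.58344559 -0.16680879] 0.5846021175384521 -0.16674546897411346 0.03154526650905609
case 13966 [ 0.435 -0.022  0.03 ] [0.8   0.2   0.376]
cab 27627 [ 0.583 -0.7    0.05 ] [ 0.9   -0.28   0.264]
clamp 502 [ 0.29  -0.548  0.02 ] [ 0.434 -0.436  0.041]
```

```bash
cat >> h.py <<'E'
YAW=.079; S=1
def quat(a,s=None):
    y=np.array([np.cos(a),np.sin(a),0])*(S if s is None else s); z=np.array([0,0,-1.])
    return np.roll(Rot.from_matrix(np.c_[np.cross(y,z),y,z]).as_quat(),1)
def st(msg=""):
    s=bot.read_state(); print(msg,"t%.1f"%s["time_s"],s["eef_pos"].round(4),"gap %.4f"%s["finger_gap"],"gf %.1f"%s["gripper_force"],"F",s["ft_force"].round(1)); return s
JAR=np.array([.5841,-.167]); TIN=np.array([.5791,-.0961]); BLK=np.array([.6424,-.1281]); PAD=np.array([.4758,-.3851]); MAT=np.array([.4284,-.1383])
ax=np.array([-np.sin(.09),np.cos(.09)]); JM=MAT-ax*.048; TM=MAT+ax*.045
def pick(xy,z,hi,a=YAW,close=0.,op=.091):
    bot.goto([*xy,hi],quat(a)); bot.gripper_to(op); bot.move_linear([*xy,z+.03],.2); bot.move_linear([*xy,z],.08); st("at"); bot.gripper_to(close); st("grip")
    bot.move_linear([*xy,hi],.2); st("up")
def place(xy,z,hi,a=YAW,op=.091):
    bot.move_linear([*xy,hi],.25,quat(a)); bot.move_linear([*xy,z+.02],.2); bot.move_linear([*xy,z],.04); st("down"); bot.gripper_to(op); st("rel"); bot.move_linear([*xy,z+.1],.2)
E
python3 - <<'E'
from h import *
for s in(1,-1):
    for xy,z in((JAR,.042),(TIN,.042),(BLK,.01),(PAD,.02),(JM,.04),(TM,.04),(JAR,.16)):
        q=solver.solve_ik([*xy,z],quat(YAW,s)); print(s,z,None if q is None else np.round(q,2))
E
```

```text
1 0.042 [-0.3   0.52  1.71 -0.    0.91 -0.38]
1 0.042 [-0.18  0.49  1.76 -0.    0.88 -0.26]
1 0.01 [-0.21  0.62  1.62 -0.    0.91 -0.29]
1 0.02 [-0.7   0.55  1.72 -0.    0.87 -0.78]
1 0.04 [-0.43  0.35  2.03 -0.    0.76 -0.51]
1 0.04 [-0.24  0.3   2.11 -0.    0.72 -0.32]
1 0.16 [-0.3   0.41  1.57 -0.    1.16 -0.38]
-1 0.042 None
-1 0.042 None
-1 0.01 None
-1 0.02 [-0.7   0.55  1.72 -0.    0.87  2.36]
-1 0.04 None
-1 0.04 None
-1 0.16 None
```

Run:
```python
from h import *
s=bot.read_state()
bot.move_linear([.15,.40,.25],.3)
bot.goto([*JM,.2],quat(YAW))
st("over mat")
bot.goto([*JAR,.16],quat(YAW)); bot.move_linear([*JAR,.042],.12)
st("pre")
for g in(.080,.076,.073,.071,.070): bot.gripper_to(g); st(str(g))
```

```text
over mat t3.1 [ 0.433  -0.1855  0.2   ] gap 0.0911 gf 0.0 F [-1.5 -0.1 -0.2]
pre t4.9 [ 0.5847 -0.1673  0.0429] gap 0.0913 gf 0.0 F [ 0.2 -0.2  0.2]
0.08 t5.3 [ 0.5842 -0.167   0.0422] gap 0.0798 gf 0.0 F [-0.6 -0.8  0.4]
0.076 t5.6 [ 0.5841 -0.167   0.042 ] gap 0.0760 gf 0.0 F [-1.  -0.1 -0.9]
0.073 t5.9 [ 0.5841 -0.167   0.042 ] gap 0.0728 gf 0.0 F [0.4 0.4 0.4]
0.071 t6.1 [ 0.5846 -0.167   0.0421] gap 0.0708 gf 0.7 F [1.9 1.  0.1]
0.07 t6.3 [ 0.5846 -0.1671  0.0422] gap 0.0701 gf 0.9 F [ 1.7 -0.5  0.3]
```

Run:
```python
from h import *
bot.gripper_to(0.); st("grip")
bot.move_linear([*JAR,.15],.2); st("up")
place(JM,.041,.12)
T=TIN+[.0012,0]
bot.goto([*T,.16],quat(YAW)); bot.gripper_to(.07); bot.move_linear([*T,.042],.12); bot.dwell(.3)
for g in(.064,.062,.061,.060,.059,.058,.057): bot.gripper_to(g); st(str(g))
c=capture("side"); cv2.imwrite("pics/side1.png",c["img"][...,::-1])
```

```text
grip t6.5 [ 0.5845 -0.1671  0.0422] gap 0.0673 gf 30.0 F [ 2.4 -0.3  0.4]
up t7.2 [ 0.5826 -0.1666  0.1484] gap 0.0673 gf 30.0 F [ 0.6 -0.3 -3.5]
down t9.1 [ 0.4327 -0.1862  0.041 ] gap 0.0677 gf 30.0 F [-0.   0.2 -2.8]
rel t9.7 [ 0.4328 -0.1861  0.0411] gap 0.0912 gf 0.0 F [ 0.4 -1.3 -0.3]
0.064 t13.3 [ 0.5803 -0.0961  0.042 ] gap 0.0640 gf 0.0 F [ 1.   0.5 -0. ]
0.062 t13.6 [ 0.5803 -0.0961  0.0419] gap 0.0619 gf 0.0 F [ 0.2  0.3 -0.2]
0.061 t13.8 [ 0.5803 -0.0961  0.042 ] gap 0.0614 gf 0.0 F [-1.1  0.5 -0.4]
0.06 t14.0 [ 0.5803 -0.0961  0.042 ] gap 0.0601 gf 0.0 F [-0.1 -0.8 -0.4]
0.059 t14.2 [ 0.5803 -0.0961  0.042 ] gap 0.0590 gf 0.0 F [0.1 0.2 1. ]
0.058 t14.4 [ 0.5803 -0.0961  0.042 ] gap 0.0579 gf 0.0 F [-0.8 -0.7  0.2]
0.057 t14.7 [ 0.5803 -0.0961  0.042 ] gap 0.0573 gf 10.0 F [-0.6 -0.2  0. ]
```

View pics/side1.png

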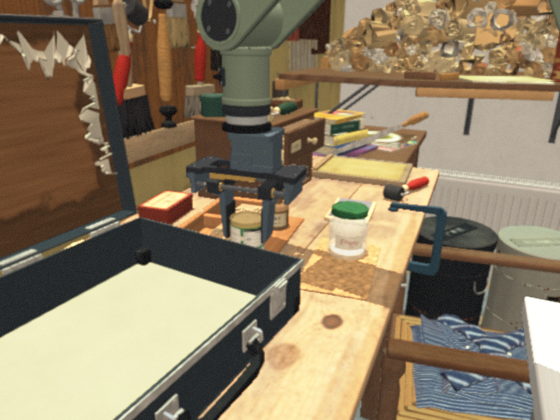

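Run:
```python
from h import *
T=TIN+[.0012,0]
bot.gripper_to(0.); st("grip")
bot.move_linear([*T,.15],.2); st("up")
place(TM,.041,.12)
B=BLK+[.0015,0]
bot.goto([*B,.16],quat(YAW)); bot.gripper_to(.068)
c=capture("top"); cv2.imwrite("pics/top1.png",cv2.resize(c["img"][105:300,180:390,::-1],None,fx=3,fy=3,interpolation=cv2.INTER_CUBIC))
bot.move_linear([*B,.05],.15); bot.move_linear([*B,.0105],.06);bot.dwell(.3); st("at")
c=capture("side"); cv2.imwrite("pics/side2.png",cv2.resize(c["img"][140:300,140:400,::-1],None,fx=3,fy=3))
for g in (.055,.05,.048,.046): bot.gripper_to(g); st(str(g))
```

```text
grip t14.9 [ 0.5803 -0.0961  0.042 ] gap 0.0568 gf 30.0 F [ 0.2  0.1 -0.4]
up t15.6 [ 0.5793 -0.0959  0.1487] gap 0.0570 gf 30.0 F [ 0.4  0.4 -1.8]
down t17.5 [ 0.4244 -0.0935  0.0409] gap 0.0570 gf 30.0 F [-0.1  0.2 -1.9]
rel t18.2 [ 0.4244 -0.0935  0.041 ] gap 0.0911 gf 0.0 F [-0.4 -0.5  0. ]
at t22.3 [ 0.6441 -0.1281  0.0108] gap 0.0684 gf 0.0 F [ 0.3  0.2 -0. ]
0.055 t22.8 [ 0.6439 -0.1281  0.0105] gap 0.0550 gf 0.0 F [ 0.5 -0.4 -0.4]
0.05 t23.1 [ 0.6439 -0.1281  0.0105] gap 0.0503 gf 0.0 F [ 0.1 -0.7 -0.3]
0.048 t23.3 [ 0.6439 -0.1281  0.0105] gap 0.0479 gf 0.0 F [ 0.1 -0.1 -0.6]
0.046 t23.6 [ 0.644  -0.1281  0.0105] gap 0.0461 gf 0.1 F [0.6 0.6 1. ]
```

View pics/side2.png

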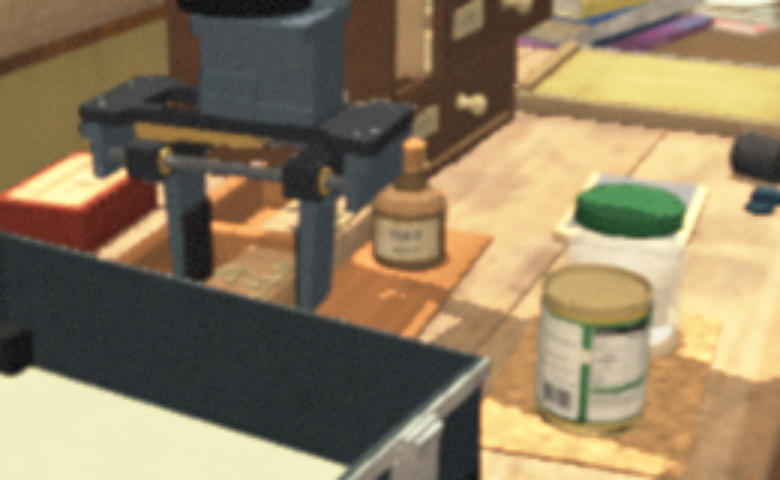

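The side crop shows the fingers astride the block and jar (630,265) and tin (597,350) upright on the mat. Next: lift the block, retreat toward the robot to stay clear of the cabinet, and go to the pad.

Run:
```python
from h import *
import pickle
P=cloud(pickle.load(open("top0.pkl","rb")))
m=(P[...,0]>.5)&(P[...,0]<.9)&(P[...,1]<-.3)&(P[...,1]>-.48)&(P[...,2]>.07)&(P[...,2]<.3)
q=P[m]; print("cab", np.percentile(q[:,0],[0,.5,1,2,5]).round(3), q[q[:,0].argsort()[:5]].round(3))
B=BLK+[.0015,0]
bot.gripper_to(0.); st("grip")
bot.move_linear([*B,.06],.06); bot.move_linear([*B,.15],.2); st("up")
bot.move_linear([.48,-.14,.15],.25); bot.move_linear([.47,-.3,.15],.25); st("hold")
for n in("side","top"):
    c=capture(n); cv2.imwrite(f"pics/{n}3.png",c["img"][...,::-1])
```

```text
cab [0.583 0.604 0.605 0.606 0.608] [[ 0.583 -0.45   0.138]
 [ 0.584 -0.449  0.137]
 [ 0.584 -0.453  0.136]
 [ 0.585 -0.448  0.133]
 [ 0.585 -0.45   0.14 ]]
grip t23.8 [ 0.6441 -0.1281  0.0105] gap 0.0447 gf 30.0 F [0.  0.6 0.3]
up t25.4 [ 0.6431 -0.1279  0.1489] gap 0.0451 gf 30.0 F [-0.3  0.  -1.5]
hold t27.0 [ 0.4702 -0.299   0.1495] gap 0.0447 gf 30.0 F [-0.   0.7 -1.3]
```

View pics/side3.png

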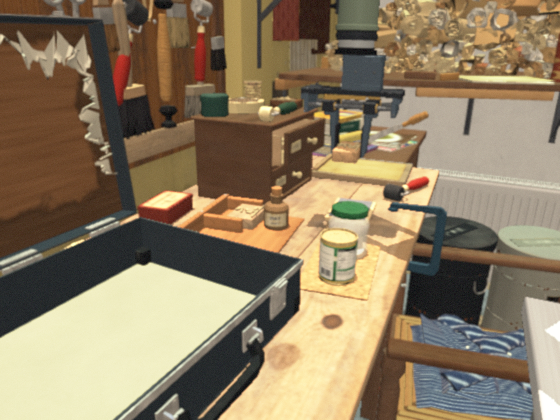

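The block hangs level in the gripper (345,153); slot empty, jar and tin standing on the mat. Placing.

Run:
```python
from h import *
D=PAD+[.0013,0]
bot.move_linear([*D,.12],.2,quat(.078)); bot.move_linear([*D,.035],.15); bot.move_linear([*D,.0172],.03); bot.dwell(.4); st("down")
bot.gripper_to(.065); st("rel"); bot.move_linear([*D,.14],.2)
bot.goto([.43,-.14,.25],quat(YAW)); bot.goto([.33,.15,.25],quat(YAW)); bot.dwell(.3)
c=capture("top"); cv2.imwrite("pics/top4.png",cv2.resize(c["img"][150:300,180:390,::-1],None,fx=3.5,fy=3.5,interpolation=cv2.INTER_CUBIC))
import pickle; pickle.dump(c,open("top4.pkl","wb"));st()
```

```text
down t29.5 [ 0.4771 -0.3851  0.0173] gap 0.0448 gf 30.0 F [ 0.5  0.7 -2.3]
rel t30.0 [ 0.4771 -0.3851  0.0173] gap 0.0652 gf 0.0 F [-0.3  0.8 -0.1]
 t33.4 [0.3303 0.1496 0.25  ] gap 0.0650 gf 0.0 F [-0.2 -0.2  0.5]
```

View pics/top4.png

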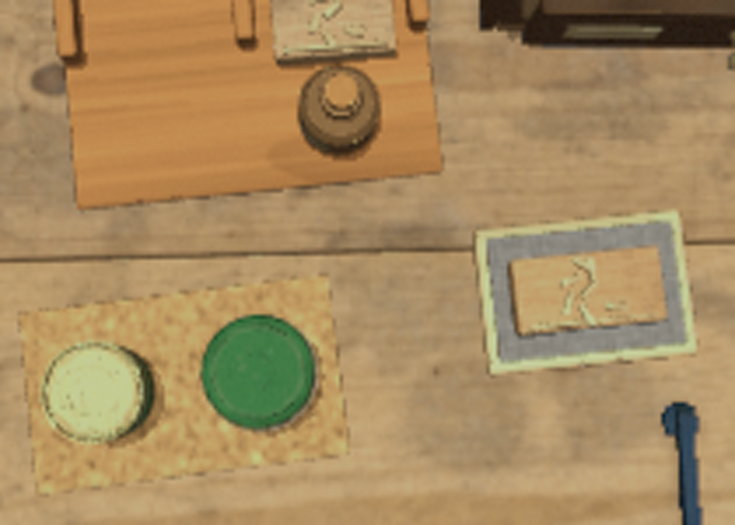

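The block lies relief up on the pad; its top corners are about (511,261),(665,247),(669,319),(518,333), and the pad corners (476,232),(679,211),(694,350),(493,373). Checking how well it's centred.

Run:
```python
from h import *
import pickle
c=pickle.load(open("top4.pkl","rb"))
cv2.imwrite("pics/pad.png",cv2.resize(c["img"][202:264,308:390,::-1],None,fx=9,fy=9,interpolation=cv2.INTER_CUBIC))
f=lambda l:np.array(l)/3.5+[180-.36,150-.36]
p=ray(c,f([(476,232),(679,211),(694,350),(493,373)]),.012);b=ray(c,f([(511,261),(665,247),(669,319),(518,333)]),.033)
print(p.mean(0),b.mean(0)); 
for q in(p,b): n=q[0]+q[3]-q[1]-q[2];print(np.arctan2(-n[0],n[1]))
```

```text
[ 0.47660746 -0.38515886] [ 0.4757659  -0.38395619]
0.08060181180913045
0.063900061300744
```

View pics/pad.png

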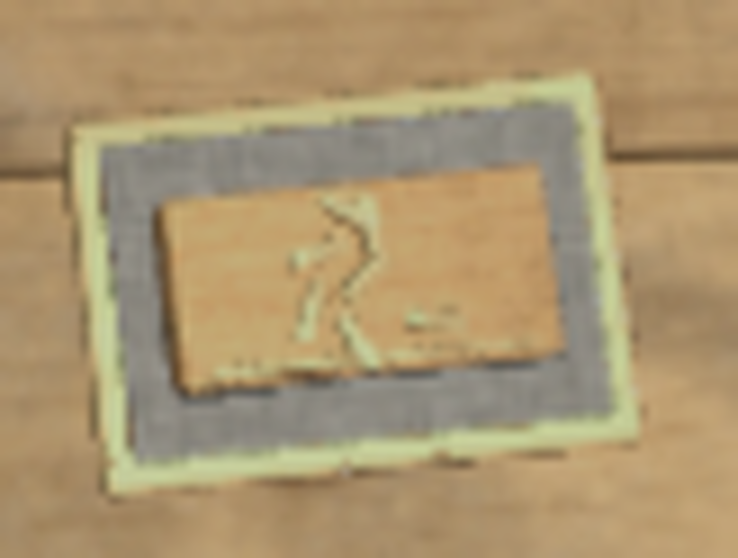

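Block is centred within about 1 mm and parallel to the pad. Now I return the jar and the tin.

Run:
```python
from h import *
for src,dst in((JM,JAR+[.0020,.0002]),(TM,TIN+[.0012,0])):
    pick(src,.040,.15)
    bot.move_linear([*dst,.15],.2); bot.move_linear([*dst,.07],.15); bot.move_linear([*dst,.0425],.04); bot.dwell(.4); st("down")
    bot.gripper_to(.089); st("rel"); bot.move_linear([*dst,.16],.15)
bot.goto([.43,-.14,.25],quat(YAW)); bot.goto([.33,.15,.25],quat(YAW)); bot.dwell(.3)
c=capture("top"); st()
import pickle; c0=pickle.load(open("top0.pkl","rb"))
for n,(u0,u1,v0,v1),z in(("tin",(196,222,172,196),.078),("jar",(229,257,164,191),.09),("ink",(266,289,168,194),.086),("short",(255,296,140,166),.033),("rack",(255,300,190,208),.006)):
    g=lambda k:np.float32(cv2.cvtColor(k["img"],cv2.COLOR_RGB2GRAY)[v0-3:v1+3,u0-3:u1+3])
    up=lambda a:cv2.resize(a,None,fx=8,fy=8,interpolation=cv2.INTER_CUBIC)
    r=cv2.matchTemplate(up(g(c)),up(g(c0))[24:-24,24:-24],cv2.TM_CCOEFF_NORMED);_,mx,_,l=cv2.minMaxLoc(r)
    d=(np.array(l)-24)/8; m=np.array([(u0+u1)/2,(v0+v1)/2])
    print(n,d,round(mx,3),((ray(c,m+d,z)-ray(c,m,z))*1000).round(2),"mm")
a=np.hstack([k["img"][130:215,185:310,::-1] for k in(c0,c)]);cv2.imwrite("pics/cmp.png",cv2.resize(a,None,fx=3.2,fy=3.2,interpolation=cv2.INTER_CUBIC))
```

```text
at t36.4 [ 0.4331 -0.1863  0.0405] gap 0.0913 gf 0.0 F [ 0.3 -0.6  0.2]
grip t36.9 [ 0.433  -0.1862  0.0403] gap 0.0670 gf 30.0 F [0.3 0.4 2.3]
up t37.6 [ 0.4316 -0.1856  0.1488] gap 0.0676 gf 30.0 F [-1.   0.4 -3. ]
down t40.4 [ 0.5862 -0.1668  0.0424] gap 0.0674 gf 30.0 F [-1.8  0.5 -0.1]
rel t41.0 [ 0.5863 -0.1668  0.0426] gap 0.0890 gf 0.0 F [-0.6 -0.2  0.1]
at t44.0 [ 0.4249 -0.0936  0.0406] gap 0.0909 gf 0.0 F [ 0.1 -0.1  0.3]
grip t44.6 [ 0.4245 -0.0935  0.0402] gap 0.0569 gf 30.0 F [-0.5  0.5  1.6]
up t45.3 [ 0.4233 -0.0932  0.149 ] gap 0.0567 gf 30.0 F [-0.5  0.5 -2.8]
down t48.1 [ 0.5803 -0.0961  0.0425] gap 0.0569 gf 30.0 F [ 0.  -0.4 -1.9]
rel t48.8 [ 0.5803 -0.0961  0.0425] gap 0.0891 gf 0.0 F [-0.7  0.5 -0.7]
 t52.0 [0.3303 0.1496 0.25  ] gap 0.0890 gf 0.0 F [-0.1 -0.8 -0.2]
tin [0. 0.] 0.994 [[0. 0.]] mm
jar [0. 0.] 0.904 [[0. 0.]] mm
ink [0. 0.] 0.999 [[0. 0.]] mm
short [0. 0.] 0.999 [[0. 0.]] mm
rack [0. 0.] 0.998 [[0. 0.]] mm
```

View pics/cmp.png

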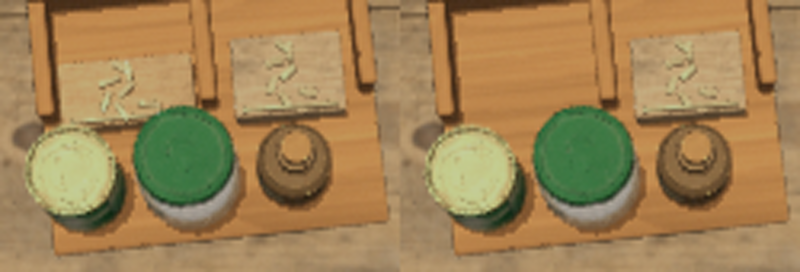

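The before and after crops match: tin (73,171) against (473,171), jar lid (185,155) against (585,155), with zero measured shift. Handing in.

```bash
python3 -c "
from h import *
print(bot.hand_in())"
```

```text
the job is handed in; nothing more can be done
None
```

The job is handed in at about 52 s of the 125 s allowed: the long block lies relief up on the printing pad, within about 1 mm of the middle and along its long side, and the jar and tin are back upright with no shift visible in the top camera. The short block and ink bottle did not move.

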